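# Lock the indexing head with its bayonet plunger

## Robot

A 6-joint arm with a two-finger parallel gripper is mounted at the origin on the work surface. World frame = base frame: x ahead of the robot, y to its left, z up, the work surface at z = 0. Lengths are in m, angles in rad, forces in N, time in s.
With the tool pointing down it reaches from about 0.35 to 0.775 m from the base axis. Payload 7.3 kg.
Tool frame: the origin (TCP) lies at the very end of the fingers, on their centre line; the grasp point (between the pads) lies 19 mm behind it; x points along the fingers, y is the direction in which the jaws open and shut, and the axes are right-handed (so a half turn about x gives the same grasp; the last joint's range is limited). The gripper opens to 92 mm and grips with 3 to 60 N. Pads are 19 mm wide; open, the fingers measure 130 mm over their backs; the gripper's body (75 mm by 190 mm) begins 47 mm behind the grasp point.
Start: joints at [-1.34, 0.342, 1.524, -0, 1.275, -0.146], TCP at [0.193, -0.488, 0.227] pointing down, gripper open.
Joint ranges: [-2.53, 2.53], [-0.77, 2.02], [0.04, 2.7], [-1, 4.14], [0.28, 2.66], [-3.11, 3.11]. Speed limits (rad/s): [2.57, 2.57, 3.14, 3.14, 3.14, 3.14].

## Interface

Orientations are given as [roll, pitch, yaw] about the fixed x, y, z axes, in that order (R = Rz(yaw) Ry(pitch) Rx(roll)).
In Python, from cell import robot gives the robot as it stands.
- The arm moves only by the tool play_rows, never from a script. Its argument "moves" is a list that holds one entry, the list of rows, each a list of 5 numbers: the shift along the tool's x, y, z in m, then the turn about the tool's x in degrees, then the opening, from -1 (shut) to 1 (fully open), so that 0 is half open. A call has exactly 10 rows; each row shifts and turns the pose as measured when the row begins, along the tool's axes as they then stand; what a row does not reach is not made up. A row lasts 1/10 s, in which the tool goes at most 50 mm and 8.59 degrees, less where a joint would pass 70% of its speed; a pose out of reach is approached as far as the arm can. A call with a gripper value outside its range is refused whole. The fingers move at their own pace and stop on an object; "grip_force" is the grip in N (left out, the last holds). Time passes only in rows, so rows that do not move let the fingers close, or fill a call up. It gives the time, the measured TCP pose, the force and the opening at its end, in the units of the state.
- robot.observe(): the state, without advancing time (a new reading comes with each control period).
- robot.read_camera(name): name is "scene" or "top" or "wrist"; returns the picture (400x640x3 uint8, red, green, blue); there is no depth.
- robot.get_calibration(name): a dict with "mtx" (3x3 intrinsics, pixels), "view" (4x4, takes a point from world to camera coordinates). Camera axes: x right, y up, looking along -z (the intrinsics and any distortion apply to the point x, -y, -z); pixel columns grow to the right and rows downward; lengths in m; the calibration is good to about 2 mm. A picture is of the moment at which its call begins: read the wrist's pose just before it. get_calibration takes no time and is no camera call; for the wrist camera it gives the pose at the moment of the call.
- robot.hand_in(): hands the job in, once; it reports no verdict.
Trained networks look in the newest picture that a camera, given by its name, has taken for a name from the list of things; names that differ only in an ending like _2 or _b are one class to them, and where a whole thing is asked for, a point or a joint stands for the part that bears it (a point fixed in the world has none). Each returns a list of dicts, best first, with "score" (0 to 1); they miss things now and then, are a little off and sometimes report something else, mostly with a low value. They report only what shows in the picture. A call takes as long as a camera call.
- robot.spot_in(camera, label): "point" ([column, row] in pixels, amid what is visible of it).
The state is a dict: "time": time; "qpos": joint angles; "qvel": joint speeds; "joint_efforts": joint torques, N m; "tool_pos": TCP position; "tool_rot": TCP orientation; "contact_force": force on the tool from outside, world axes, zero at the start; "torque": the same for the moment, N m; "opening": finger opening in m.
Only numpy, scipy, OpenCV 4.12 (cv2) and the standard library are available. Lean on these libraries where they do the work, as an engineer would, in place of code of your own. Each camera call takes 0.05 s, during which the arm holds its last target.

## Task

The indexing head on the bench stands at its next division but its lock plunger is drawn back. Lock it with the fingertips, never taking the ball between the fingers: push the ball handle forward along the slot in the plunger barrel until the bolt is fully home in the notch of the index plate, then push the handle over sideways and down into the short leg of the L-shaped slot until it rests at the end of that leg, and leave it there. Push with a light hand, do not ram the handle against its stops, and leave the loose tooling on the bench where it lies.

Things in the scene. Friction and masses are not known exactly. Their poses are not given: they have to be found in the camera images.
- indexer: Indexing head, fixed to the bench: grey round base 224 mm across with a lug at its +y and -y sides, steel index plate with 12 rim notches, dark chuck holding a light metal flange, 152 mm high in all. Origin: centre of the base on the bench, z up. The lock plunger lies along its -x side: a steel barrel on a grey bracket 56 mm wide, from x = -225 to -124 mm.
- corner (a point): Corner of the L-shaped slot, taken on the barrel's axis: x = -160 mm, y = 0, z = 55 mm in the head's frame, axes as the head's. Barrel 40 mm in diameter, level, along x. Slot 13 mm wide: the long leg runs along the top of the barrel from x = -195 mm forward to the corner; there the short leg turns off to the head's +y side and runs down round the barrel.
- knob (a point): Centre of the black ball, 26 mm in diameter, on the 10 mm handle stem, 80 mm from the barrel's axis; the handle stands straight up at first. In the head's frame: x = -195 mm + bolt, y = 80 mm * sin(handle), z = 55 mm + 80 mm * cos(handle). Its own frame leans with the handle.
- bolt (a joint): Travel of the bolt along the head's +x, towards the index plate, in m: 0 fully drawn back, 0.035 fully home (hard stop). It has no spring: about 5 N of friction, and it stays where it is left. The corner of the slot is at the fully home end: at less than about 0.033 the handle has only 0.1 rad of play and cannot be turned.
- handle (a joint): Turn of the handle about the barrel axis in rad: 0 straight up, growing as it leans to the head's +y, 1.13 (65 degrees) at the end of the short leg (hard stop, ball centre then 89 mm above the bench). No spring: about 2 N at the ball moves it and it stays where it is left. In the short leg the bolt cannot slide back.
- stud: Loose bystander near the plunger: T-nut with a threaded stud standing upright, 34 x 26 mm foot, 100 mm high. Origin under its foot.
- step_block: Loose bystander near the plunger: dark stepped clamping block, 30 x 62 mm, 12 to 52 mm high. Origin under its middle.
- parallel_a: Loose bystander: flat ground steel bar, 150 x 22 x 10 mm, lying behind the plunger. Origin under its middle.
- parallel_b: Loose bystander: second bar of the same size beside the first.
- strap: Loose bystander: dark slotted clamp strap lying flat, 128 x 34 x 16 mm. Origin under its middle.
- mill_holder: Loose bystander: steel end-mill holder with its cutter standing upright, 50 mm across, 115 mm high. Origin under its middle.
- block123: Loose bystander: steel block with three holes, 75 x 50 x 25 mm, lying flat. Origin under its middle.
- wrench: Loose bystander: 200 mm steel wrench lying flat.

How it is judged:
On the way, in this order (a step that is already met when the one before it is completed fails the run):
1. the bolt is pushed fully home along the long leg of the slot (value of joint bolt above 0.032 m and value of joint handle below 0.5 rad), for 0.1 s.
2. the handle is pushed round the corner into the short leg (value of joint bolt above 0.032 m and value of joint handle above 0.6 rad), for 0.1 s.
At the end, for the whole second after the job is handed in: The bolt is home (bolt over 32 of 35 mm) and the handle lies at the end of the short leg (handle over 1.05 of 1.13 rad), at rest (value of joint bolt above 0.032 m and value of joint handle above 1.05 rad and velocity of joint handle between -0.05 and 0.05 rad/s); the robot touches nothing.
It fails at once if the ball of the handle was taken between the fingers (distance between the grasp point and knob below 0.016 m).
It fails at once if a loose piece of tooling was lifted off the bench (height (world z) of any of stud, step_block, parallel_a, parallel_b, strap, mill_holder, block123, wrench above 0.012 m).
It fails at once if a loose piece of tooling was pushed over 15 mm from its place (distance of any of stud, step_block, parallel_a, parallel_b, strap, mill_holder, block123, wrench from where it was at the start of the episode above 0.015 m).
It fails at once if the handle or head was gripped hard or rammed against its stops (over 45 N from the fingers) (contact force between the fingers and indexer above 45 N).
It also fails if it takes over 59 s, if anything falls off the work surface, if the arm or the gripper's body presses on something with over 40 N, if the wrist force passes 120 N, or if a joint passes its speed limit or range.

## Working session

There is one attempt and no reset: what is moved stays moved. The work goes in short steps, Python scripts to look and compute and a tool call to move; the robot and the scene stay as the last step left them, time stands still between calls to the robot, and variables do not carry over. Pictures are saved under pics/ and viewed, and the job is handed in when it is done.

Besides the shell and the picture viewer there is one more tool, called after ">>>" as a command line: name --argument value ..., lists and objects as JSON in quotes. play_rows: Moves the arm, as the interface text tells. Its arguments: {"type":"object","properties":{"moves":{"type":"array"},"grip_force":{"type":"number"}},"required":["moves"]}

```bash
mkdir -p pics; ls; python3 - <<'E'
from cell import robot
import cv2
s=robot.observe();print({k:s[k] for k in s})
for n in ["scene","top","wrist"]:
    im=robot.read_camera(n); cv2.imwrite(f"pics/{n}0.png",im[:,:,::-1])
    for l in ["indexer","knob","stud","step_block","mill_holder"]:
        r=robot.spot_in(n,l); print(n,l,[(x['point'],round(x['score'],2)) for x in r[:3]])
    print(robot.get_calibration(n))
E
```

```text
pics
{'time': 0.0, 'qpos': array([-1.33997026e+00,  3.42740746e-01,  1.52498618e+00,  1.26367785e-05,
        1.27539591e+00, -1.45993912e-01]), 'qvel': array([ 5.31724949e-06, -6.14560531e-04,  8.08007033e-04,  1.90748311e-03,
        6.99457081e-04,  2.02701170e-04]), 'joint_efforts': array([-2.80329870e-03, -4.31254935e+01, -2.44221675e+01,  7.14259129e-02,
        5.58997749e-02, -1.25528209e-04]), 'tool_pos': array([ 0.19311857, -0.48776958,  0.22604637]), 'tool_rot': array([-1.72468706,  1.5692661 ,  1.79372189]), 'contact_force': array([-0.82633825,  0.19160293,  0.95091653]), 'torque': array([-0.01189534, -0.02418544, -0.01742828]), 'opening': 0.09172431848292183}
scene indexer [([283.6, 220.9], 0.88)]
scene knob []
scene stud [([362.4, 209.3], 0.76)]
scene step_block [([341.3, 220.5], 0.7)]
scene mill_holder [([405.9, 374.4], 0.57)]
{'mtx': array([[412.19565521,   0.        , 322.07540613],
       [  0.        , 412.19565521, 199.18593082],
       [  0.        ,   0.        ,   1.        ]]), 'view': array([[-0.75022224,  0.66116436,  0.00531785,  0.40623443],
       [-0.542
[... 743 characters left out ...]
0.00788918,  0.99615447, -1.21184566],
       [ 0.        ,  0.        ,  0.        ,  1.        ]])}
wrist indexer []
wrist knob []
wrist stud []
wrist step_block []
wrist mill_holder []
{'mtx': array([[298.62925339,   0.        , 311.27830086],
       [  0.        , 298.62925339, 203.3221277 ],
       [  0.        ,   0.        ,   1.        ]]), 'view': array([[ 3.68018110e-01, -9.29818613e-01,  1.35788067e-04,
        -5.24307475e-01],
       [ 8.91165949e-01,  3.52677880e-01, -2.85379684e-01,
         3.56414355e-02],
       [ 2.65303453e-01,  1.05145902e-01,  9.58414533e-01,
        -3.90128035e-01],
       [ 0.00000000e+00,  0.00000000e+00,  0.00000000e+00,
         1.00000000e+00]])}
```

View pics/scene0.png

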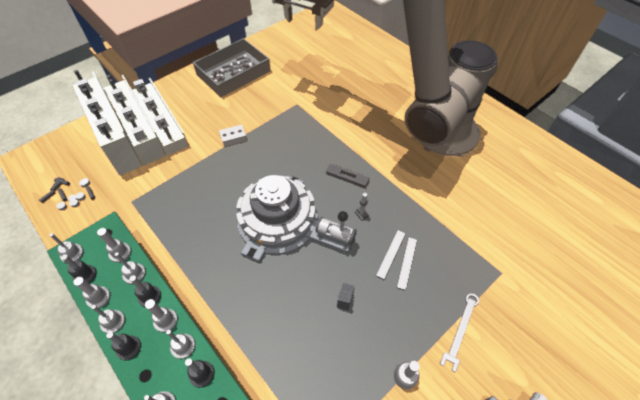

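View pics/top0.png

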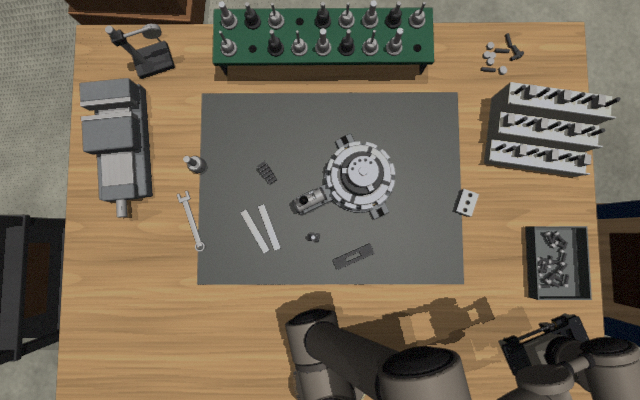

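```bash
python3 - <<'E'
import cv2
a=cv2.imread("pics/top0.png")[120:280,230:410]; cv2.imwrite("pics/topz.png",cv2.resize(a,None,fx=4,fy=4,interpolation=cv2.INTER_CUBIC)[:600*2][:640])
a=cv2.imread("pics/scene0.png")[160:310,220:420]; cv2.imwrite("pics/scenez.png",cv2.resize(a,None,fx=4,fy=4,interpolation=cv2.INTER_CUBIC))
E
```

```text
(no output)
```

View pics/topz.png

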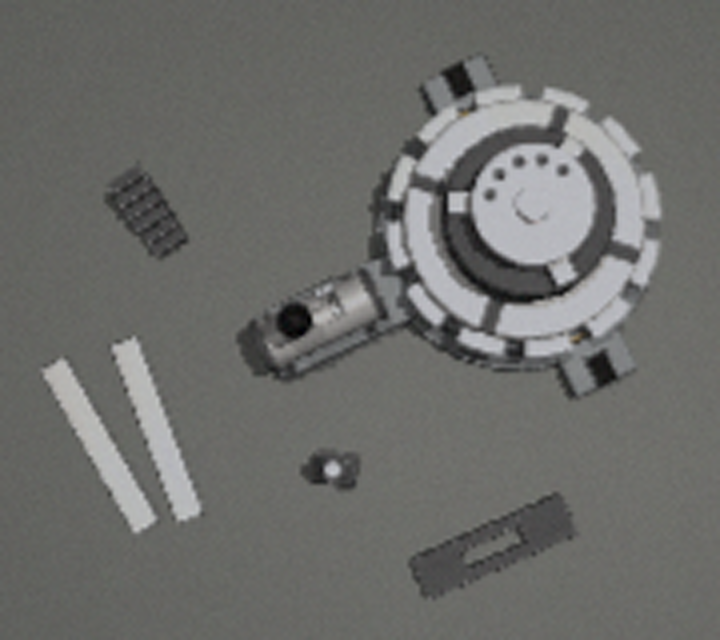

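View pics/scenez.png

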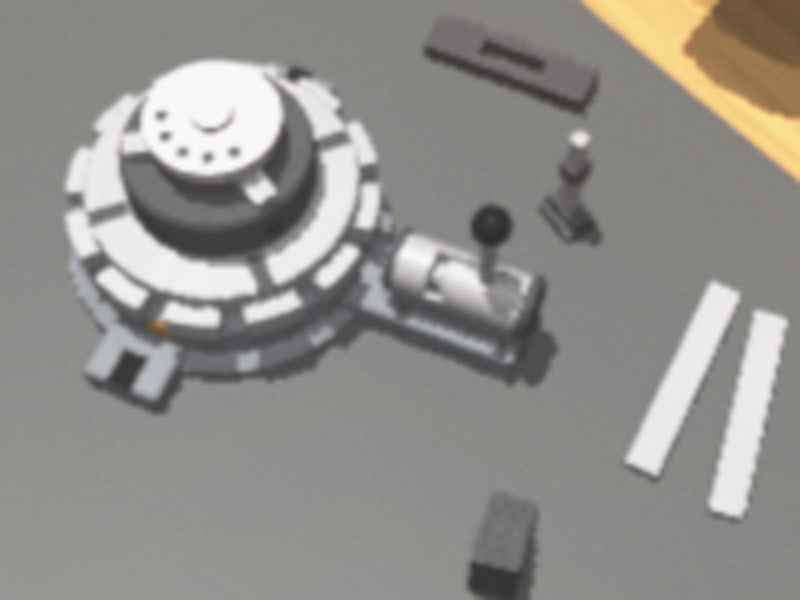

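```bash
cat > h.py <<'E'
import numpy as np
from scipy.optimize import least_squares
C={'scene':(np.array([[412.19565521,0,322.07540613],[0,412.19565521,199.18593082],[0,0,1]]),np.array([[-0.75022224,0.66116436,0.00531785,0.40623443],[-0.54278042,-0.62044516,0.56607175,0.22588467],[0.3775659,0.42179319,0.82433882,-1.35599638]])),
'top':(np.array([[393.39553078,0,321.72274052],[0,393.39553078,198.68196951],[0,0,1]]),np.array([[-0.0024297,-0.99996398,-0.00813218,0.02739635],[0.99618275,-0.00312996,0.08723611,-0.55571314],[-0.08725842,-0.00788918,0.99615447,-1.21184566]]))}
def proj(c,p):
    K,V=C[c]; q=V@np.append(p,1); q=q*[1,-1,-1]; u=K@q; return u[:2]/u[2]
def ray(c,uv,z):
    K,V=C[c]; d=np.linalg.inv(K)@[uv[0],uv[1],1]*[1,-1,-1]; R=V[:,:3]; o=-R.T@V[:,3]; d=R.T@d; return o+d*(z-o[2])/d[2]
def tri(obs):
    def f(p): return np.concatenate([proj(c,p)-uv for c,uv in obs])
    r=least_squares(f,[.5,0,.1]); return r.x,r.fun
def h2w(x,p):
    c,s=np.cos(x[2]),np.sin(x[2]); return np.array([x[0]+c*p[0]-s*p[1],x[1]+s*p[0]+c*p[1],p[2]])
E
python3 - <<'E'
from h import *
O=[('top',(303.5,200.),'b'),('scene',(342.75,216.5),'b'),('top',(363.5,171.25),'f'),('scene',(272.75,188.75),'f'),('top',(344.25,140.5),'l+'),('top',(379.5,212),'l-'),('scene',(252.5,252),'l+')]
def pt(x,k):
    return {'b':[-.195,0,.135],'f':[0,0,.152],'l+':[0,x[3],.02],'l-':[0,-x[3],.02]}[k]
def f(x): return np.concatenate([proj(c,h2w(x,pt(x,k)))-uv for c,uv,k in O])
r=least_squares(f,[.6,-.1,-1.1,.13]);print(r.x,np.degrees(r.x[2]));print(r.fun.round(1).reshape(-1,2))
print(tri([o[:2] for o in O[:2]]),tri([o[:2] for o in O[2:4]]))
print('ball',h2w(r.x,[-.195,0,.135]),'end',h2w(r.x,[-.16,.0725,.089]))
for n,uv,z in [('stud',(312.8,237),.1),('step_top',(266.6,173.3),.03),('mill',(192,162),.1),('strap',(353,256),.016)]:
    w=ray('top',uv,z);c,s=np.cos(r.x[2]),np.sin(r.x[2]);d=w[:2]-r.x[:2];print(n,w,'head',c*d[0]+s*d[1],-s*d[0]+c*d[1])
E
```

```text
[ 0.6267297  -0.09733438 -1.13189207  0.12738579] -64.85263859487638
[[-0.7 -0.5]
 [ 0.3 -0.1]
 [ 1.3 -1.6]
 [-1.4 -2.4]
 [-1.   0.1]
 [-1.3  0.7]
 [ 1.1  0.3]]
(array([0.54286111, 0.0772498 , 0.13117336]), array([ 0.02368659, -0.02094371,  0.02679714,  0.00311746])) (array([ 0.62433497, -0.09516486,  0.14182322]), array([ 0.1718594 , -0.17845115,  0.21697643,  0.03342877]))
ball [0.54386487 0.0791831  0.135     ] end [0.62436634 0.07830919 0.089     ]
stud [0.43673175 0.05162433 0.1       ] head -0.21557930032997696 -0.10868984988551962
step_top [0.63609071 0.19922842 0.03      ] head -0.26447599542487304 0.13449747501932896
mill [0.66018238 0.41182058 0.1       ] head -0.4466805098373339 0.2466462613757761
strap [ 0.37658135 -0.0713008   0.016     ] head -0.12986605300819162 -0.21537583080561706
```

```bash
cat >> h.py <<'E'
from scipy.spatial.transform import Rotation as Ro
HX=[0.6267,-0.0973,-1.1319]
def tool(s): return Ro.from_euler('xyz',s['tool_rot']).as_matrix()
def plan(s,target,yawtool=None):
    R=tool(s); return R.T@(np.array(target)-s['tool_pos'])
E
python3 - <<'E'
from h import *
from cell import robot
s=robot.observe();R=tool(s);print(R.round(3))
print('ang z',np.degrees(np.arctan2(R[1,2],R[0,2])),'ang y',np.degrees(np.arctan2(R[1,1],R[0,1])))
for hp in ([-.25,0,.2],[-.25,0,.125]): print(h2w(HX,hp))
E
```

```text
[[ 0.     0.368 -0.93 ]
 [-0.    -0.93  -0.368]
 [-1.     0.    -0.   ]]
ang z -158.4105366877556 ang y -68.41053681756593
[0.52046484 0.1290053  0.2       ]
[0.52046484 0.1290053  0.125     ]
```

>>> play_rows --moves '[[[0, -0.02, -0.025, -3.5, -1], [0, -0.025, -0.03, 0, -1], [0, -0.025, -0.03, 0, -1], [0, -0.025, -0.03, 0, -1], [0, -0.025, -0.03, 0, -1], [0, -0.025, -0.03, 0, -1], [0, -0.025, -0.03, 0, -1], [0, -0.025, -0.03, 0, -1], [0, -0.02, -0.025, 0, -1], [0, 0, 0, 0, -1]]]' --grip_force 20

```text
time: 1.9
tool_pos: [0.3429, -0.1742, 0.2264]
tool_rot: [1.981, 1.567, -0.724]
contact_force: [-0.4, -0.2, 0.7]
opening: 0.0164
```

```bash
python3 - <<'E'
from h import *
from cell import robot
s=robot.observe();R=tool(s)
print(s['time'],s['tool_pos'],s['opening'],'ang y',np.degrees(np.arctan2(R[1,1],R[0,1])),R[:,0])
print(plan(s,h2w(HX,[-.25,0,.2])))
E
```

```text
1.9 [ 0.34289071 -0.17422168  0.22642203] 0.016369652331805592 ang y -65.02514496997631 [ 0.00314142 -0.0027794  -0.9999912 ]
[ 0.02613685 -0.19999789 -0.28895502]
```

>>> play_rows --moves '[[[0, -0.02, -0.03, 0, -1], [0, -0.024, -0.034, 0, -1], [0, -0.024, -0.034, 0, -1], [0, -0.024, -0.034, 0, -1], [0, -0.024, -0.034, 0, -1], [0, -0.024, -0.034, 0, -1], [0, -0.024, -0.034, 0, -1], [0, -0.02, -0.03, 0, -1], [0, -0.01, -0.015, 0, -1], [0, 0, 0, 0, -1]]]'

```text
time: 2.9
tool_pos: [0.5233, 0.125, 0.226]
tool_rot: [1.928, 1.559, -0.782]
contact_force: [-0.7, -0.5, -0.2]
opening: 0.0005
```

```bash
python3 - <<'E'
from h import *
from cell import robot
import cv2
s=robot.observe();R=tool(s)
print(s['time'],s['tool_pos'],s['opening'],'ang y',np.degrees(np.arctan2(R[1,1],R[0,1])),R[:,0])
print(plan(s,h2w(HX,[-.25,0,.2])))
for n in ["scene","wrist","top"]:
    im=robot.read_camera(n); cv2.imwrite(f"pics/{n}1.png",im[:,:,::-1])
    print([(x['point'],round(x['score'],2)) for x in robot.spot_in(n,'knob')])
c=robot.get_calibration('wrist')
print(repr(c))
E
```

```text
2.9 [0.52328774 0.124987   0.22603127] 0.00046485170718769345 ang y -65.2899069240678 [ 0.00835734 -0.00830473 -0.99993059]
[ 0.0259725  -0.00511745  0.0009917 ]
[]
[([365.0, 202.8], 0.66)]
[]
{'mtx': array([[298.62925339,   0.        , 311.27830086],
       [  0.        , 298.62925339, 203.3221277 ],
       [  0.        ,   0.        ,   1.        ]]), 'view': array([[ 0.41469459, -0.90988941,  0.01138709, -0.10673923],
       [ 0.87445266,  0.39501978, -0.28158822, -0.47010403],
       [ 0.25171601,  0.12673058,  0.95946777, -0.53737261],
       [ 0.        ,  0.        ,  0.        ,  1.        ]])}
```

View pics/wrist1.png

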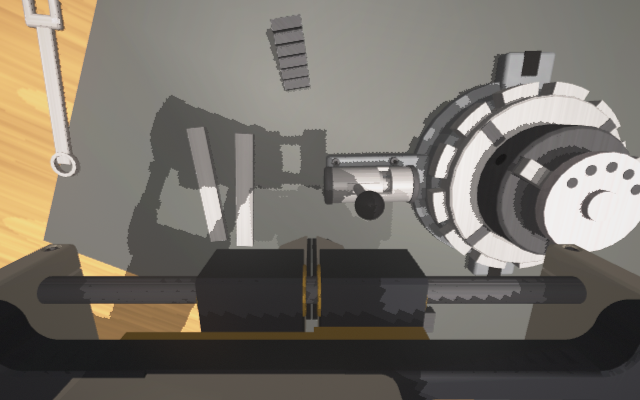

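View pics/scene1.png

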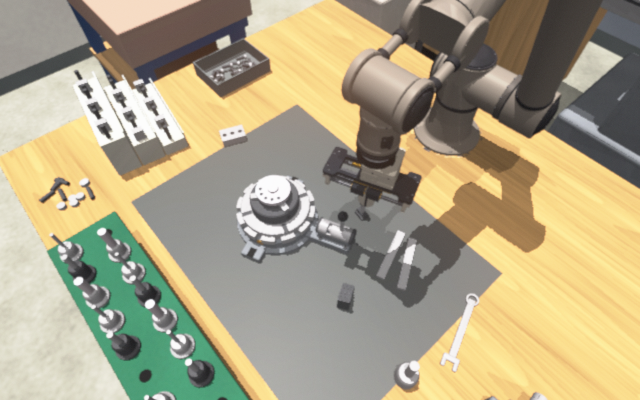

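```bash
cat >> h.py <<'E'
C['w1']=(np.array([[298.62925339,0,311.27830086],[0,298.62925339,203.3221277],[0,0,1]]),np.array([[0.41469459,-0.90988941,0.01138709,-0.10673923],[0.87445266,0.39501978,-0.28158822,-0.47010403],[0.25171601,0.12673058,0.95946777,-0.53737261]]))
E
python3 - <<'E'
from h import *
import cv2
print(tri([('top',(303.5,200.)),('scene',(342.75,216.5)),('w1',(369,205))]))
print(ray('w1',(369,205),.135),ray('top',(303.5,200),.135),ray('scene',(342.75,216.5),.135),h2w(HX,[-.195,0,.135]))
t=np.array([0.52328774,0.124987,0.22603127]);print('tcp in wrist',proj('w1',t), proj('w1',t+[0,0,.019]))
a=cv2.imread("pics/wrist1.png")[100:350,200:440]; cv2.imwrite("pics/wz.png",cv2.resize(a,None,fx=2.4,fy=2.4,interpolation=cv2.INTER_CUBIC))
def hp(p): return proj('w1',h2w(HX,p)).round(1)
for p in ([-.225,0,.055],[-.124,0,.055],[-.225,.02,.055],[-.225,-.02,.055],[-.225,.028,.0],[0,0,.152],[0,.127,.02]): print(p,hp(p))
E
```

```text
(array([0.54389179, 0.07649777, 0.13235167]), array([ 0.26414021, -0.41441948, -0.46810934, -0.21347844, -0.3104986 ,
        0.07342104]))
[0.54455407 0.07712336 0.135     ] [0.54247816 0.07710942 0.135     ] [0.54467542 0.07883634 0.135     ] [0.54383657 0.07921814 0.135     ]
tcp in wrist [309.74988077 249.58007558] [309.9873968  265.35760932]
[-0.225, 0, 0.055] [326.6 184.9]
[-0.124, 0, 0.055] [415.8 183.7]
[-0.225, 0.02, 0.055] [326.7 167.3]
[-0.225, -0.02, 0.055] [326.6 201.9]
[-0.225, 0.028, 0.0] [324.1 154. ]
[0, 0, 0.152] [606.6 207.4]
[0, 0.127, 0.02] [524.4  65.3]
```

View pics/wz.png

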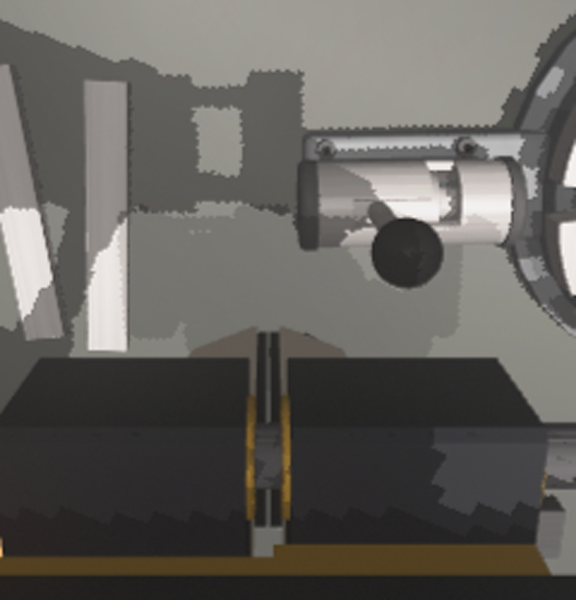

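```bash
python3 - <<'E'
import cv2
from h import *
a=cv2.imread("pics/scene1.png")[130:250,300:440]; cv2.imwrite("pics/sz1.png",cv2.resize(a,None,fx=5,fy=5,interpolation=cv2.INTER_CUBIC))
t=np.array([0.52328774,0.124987,0.22603127])
for c in ('scene','top'): print((proj(c,t)), proj(c,t+[0,0,.019]), proj(c,t+[0,0,.066]))
print(-C['w1'][1][:,:3].T@C['w1'][1][:,3])
E
```

```text
[365.78493579 202.65759924] [366.58855975 197.81210331] [368.70151083 185.07194583]
[283.3872558 204.4291246] [282.61206431 203.89356716] [280.56418822 202.47874866]
[0.59061319 0.15668104 0.38443139]
```

View pics/sz1.png

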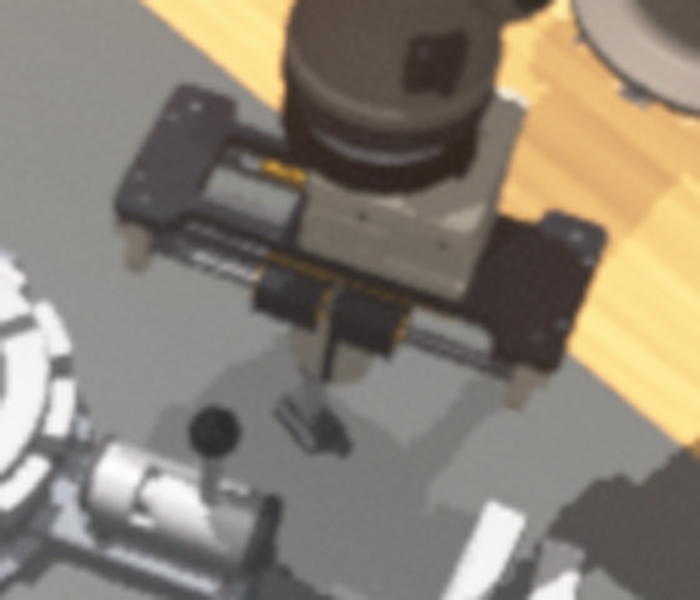

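>>> play_rows --moves '[[[0.01, -0.002, 0, 0, -1], [0.015, -0.002, 0, 0, -1], [0.015, -0.001, 0, 0, -1], [0.015, 0, 0.001, 0, -1], [0.015, 0, 0, 0, -1], [0.015, 0, 0, 0, -1], [0.01, 0, 0, 0, -1], [0.005, 0, 0, 0, -1], [0, 0, 0, 0, -1], [0, 0, 0, 0, -1]]]'

```text
time: 4.2
tool_pos: [0.5175, 0.1215, 0.121]
tool_rot: [1.916, 1.558, -0.805]
contact_force: [0.7, -0.6, 1.0]
opening: 0.0003
```

```bash
cat >> h.py <<'E'
def w2h(w):
    c,s=np.cos(HX[2]),np.sin(HX[2]);d=np.array(w)[:2]-HX[:2];return np.array([c*d[0]+s*d[1],-s*d[0]+c*d[1],w[2]])
def rep(robot):
    s=robot.observe();R=tool(s)
    print('t',round(s['time'],2),'head',w2h(s['tool_pos']).round(4),'yaw',np.degrees(np.arctan2(R[1,1],R[0,1])).round(2),'xax',R[:,0].round(4),'F',s['contact_force'].round(1),'Fh',(w2h(np.array(s['contact_force'])+[HX[0],HX[1],0])).round(1))
    return s
E
python3 - <<'E'
from h import *
from cell import robot
import cv2
rep(robot)
for n in ["scene","wrist"]:
    im=robot.read_camera(n); cv2.imwrite(f"pics/{n}2.png",im[:,:,::-1])
a=cv2.imread("pics/scene2.png")[150:270,290:430]; a=cv2.resize(a,None,fx=4,fy=4,interpolation=cv2.INTER_CUBIC)
b=cv2.imread("pics/wrist2.png")[100:350,200:440];b=cv2.resize(b,(480,480))
b=np.vstack([b])
cv2.imwrite("pics/c2.png",a);cv2.imwrite("pics/d2.png",b)
E
```

```text
t 4.2 head [-0.2444 -0.0059  0.121 ] yaw -65.9 xax [ 0.0087 -0.0091 -0.9999] F [ 0.7 -0.6  1. ] Fh [0.8 0.4 1. ]
```

View pics/c2.png

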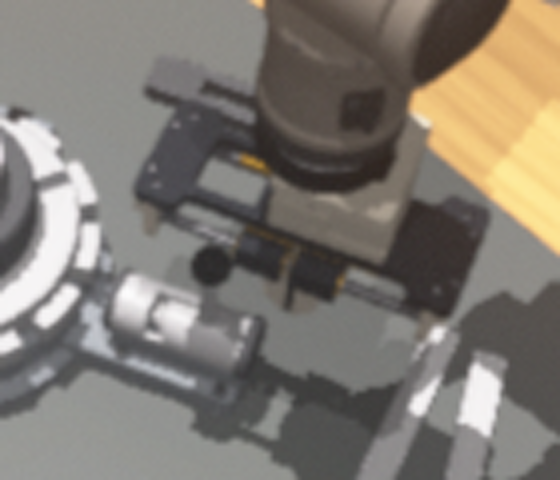

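View pics/d2.png

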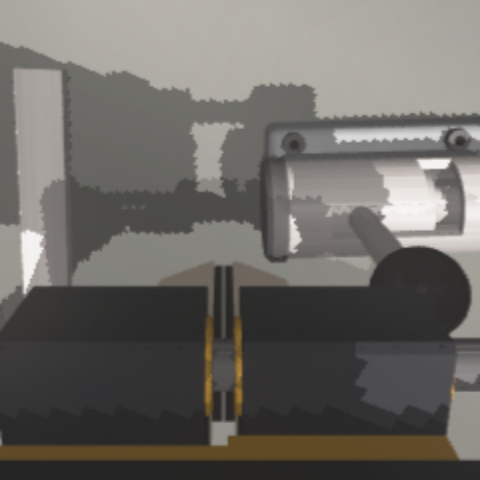

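>>> play_rows --moves '[[[0, 0.005, -0.003, -1, -1], [0, 0.005, -0.003, 0, -1], [0, 0.004, 0, 0, -1], [0, 0.003, 0, 0, -1], [0, 0.003, 0, 0, -1], [0, 0.003, 0, 0, -1], [0, 0.003, 0, 0, -1], [0, 0.003, 0, 0, -1], [0, 0.003, 0, 0, -1], [0, 0.003, 0, 0, -1]]]'

```text
time: 5.3
tool_pos: [0.5386, 0.0949, 0.1233]
tool_rot: [2.64, 1.562, -0.062]
contact_force: [-0.9, 5.0, 1.5]
opening: 0.0004
```

```bash
python3 - <<'E'
from h import *
from cell import robot
import cv2
rep(robot)
for n in ["wrist"]:
    im=robot.read_camera(n); cv2.imwrite(f"pics/{n}3.png",im[:,:,::-1])
b=cv2.imread("pics/wrist3.png")[100:350,200:440];b=cv2.resize(b,(480,480))
cv2.imwrite("pics/d3.png",b)
E
```

```text
t 5.3 head [-0.2115  0.0019  0.1233] yaw -64.81 xax [ 9.e-03 -6.e-04 -1.e+00] F [-0.9  5.   1.5] Fh [-4.9  1.3  1.5]
```

View pics/d3.png

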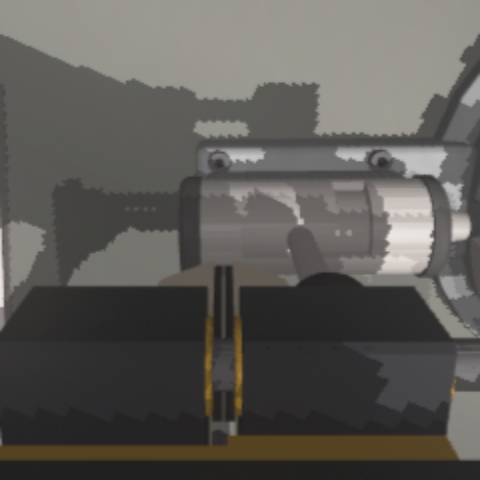

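>>> play_rows --moves '[[[0, 0.0025, 0.001, 0, -1], [0, 0.0025, 0.001, 0, -1], [0, 0.0025, 0, 0, -1], [0, 0.0025, 0, 0, -1], [0, 0.0025, 0, 0, -1], [0, 0.0015, 0, 0, -1], [0, 0.001, 0, 0, -1], [0, 0.001, 0, 0, -1], [0, 0.001, 0, 0, -1], [0, 0.001, 0, 0, -1]]]'

```text
time: 6.35
tool_pos: [0.5427, 0.085, 0.1236]
tool_rot: [-2.475, 1.557, 1.107]
contact_force: [-0.7, 4.8, 0.6]
opening: 0.0004
```

```bash
python3 - <<'E'
from h import *
from cell import robot
rep(robot)
E
```

```text
t 6.35 head [-0.2008  0.0014  0.1236] yaw -64.77 xax [ 0.0064  0.0128 -0.9999] F [-0.7  4.8  0.6] Fh [-4.7  1.4  0.6]
```

>>> play_rows --moves '[[[0, 0.002, 0, 0, -1], [0, 0.002, 0, 0, -1], [0, 0.002, 0, 0, -1], [0, 0.002, 0, 0, -1], [0, 0.0015, 0, 0, -1], [0, 0.0015, 0, 0, -1], [0, 0.0015, 0, 0, -1], [0, 0.0015, 0, 0, -1], [0, 0.0015, 0, 0, -1], [0, 0.0015, 0, 0, -1]]]'

```text
time: 7.35
tool_pos: [0.5465, 0.077, 0.1238]
tool_rot: [-2.018, 1.546, 1.565]
contact_force: [-2.6, 8.0, 2.7]
opening: 0.0006
```

```bash
python3 - <<'E'
from h import *
from cell import robot
rep(robot)
E
```

```text
t 7.35 head [-0.1918  0.0014  0.1238] yaw -64.7 xax [ 1.000e-04  2.520e-02 -9.997e-01] F [-2.6  8.   2.7] Fh [-8.3  1.   2.7]
```

>>> play_rows --moves '[[[0, 0.0015, 0, 0, -1], [0, 0.0015, 0, 0, -1], [0, 0.0015, 0, 0, -1], [0, 0.0015, 0, 0, -1], [0, 0.002, 0, 0, -1], [0, 0.002, 0, 0, -1], [0, 0.002, 0, 0, -1], [0, 0.002, 0, 0, -1], [0, 0.002, 0, 0, -1], [0, 0.002, 0, 0, -1]]]'

```text
time: 8.35
tool_pos: [0.5463, 0.0773, 0.1244]
tool_rot: [-1.739, 1.517, 1.846]
contact_force: [-3.2, 9.4, 3.6]
opening: 0.0002
```

```bash
python3 - <<'E'
from h import *
from cell import robot
import cv2
rep(robot)
for n in ["wrist","scene"]:
    im=robot.read_camera(n); cv2.imwrite(f"pics/{n}4.png",im[:,:,::-1])
b=cv2.imread("pics/wrist4.png")[100:350,200:440];b=cv2.resize(b,(480,480))
cv2.imwrite("pics/d4.png",b)
a=cv2.imread("pics/scene4.png")[150:270,290:430]; a=cv2.resize(a,None,fx=4,fy=4,interpolation=cv2.INTER_CUBIC)
cv2.imwrite("pics/c4.png",a)
E
```

```text
t 8.35 head [-0.1922  0.0014  0.1244] yaw -64.57 xax [-0.0147  0.0522 -0.9985] F [-3.2  9.4  3.6] Fh [-9.8  1.1  3.6]
```

View pics/d4.png

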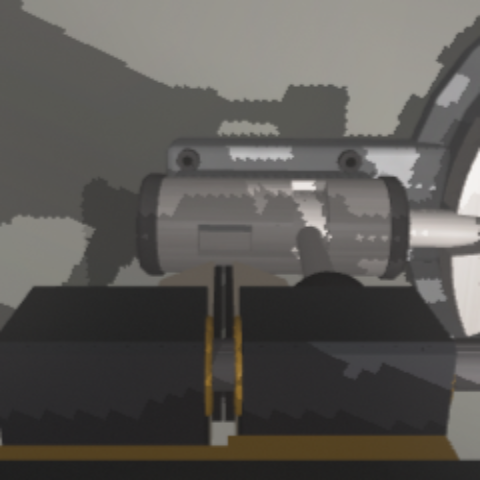

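View pics/c4.png

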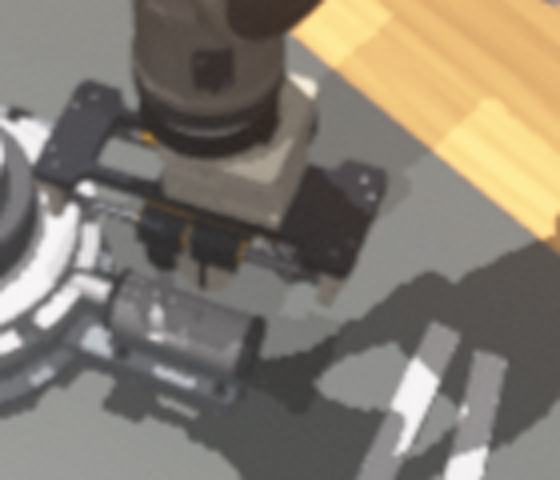

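>>> play_rows --moves '[[[0, -0.01, 0, 0, -1], [0, -0.01, 0, 0, -1], [0, 0, 0.015, 0, -1], [0, 0, 0.02, 0, -1], [0, 0, 0.015, 0, -1], [0, 0.01, 0, 0, -1], [0, 0.015, 0, 0, -1], [0, 0.015, 0, 0, -1], [0, 0.01, 0, 0, -1], [0, 0, 0, 0, -1]]]'

```text
time: 9.45
tool_pos: [0.5161, 0.0255, 0.1225]
tool_rot: [-1.806, 1.522, 1.782]
contact_force: [0.2, 0.7, -0.2]
opening: 0.0005
```

```bash
python3 - <<'E'
from h import *
from cell import robot
import cv2
rep(robot)
for n in ["wrist","scene"]:
    im=robot.read_camera(n); cv2.imwrite(f"pics/{n}5.png",im[:,:,::-1])
b=cv2.imread("pics/wrist5.png")[100:350,200:440];b=cv2.resize(b,(480,480))
cv2.imwrite("pics/d5.png",b)
a=cv2.imread("pics/scene5.png")[150:270,290:430]; a=cv2.resize(a,None,fx=4,fy=4,interpolation=cv2.INTER_CUBIC)
cv2.imwrite("pics/c5.png",a)
E
```

```text
t 9.45 head [-0.1582 -0.048   0.1225] yaw -64.44 xax [-0.0101  0.0473 -0.9988] F [ 0.2  0.7 -0.2] Fh [-0.6  0.5 -0.2]
```

View pics/d5.png

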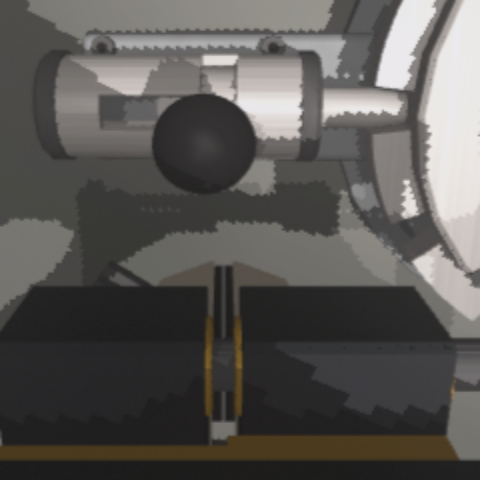

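View pics/c5.png

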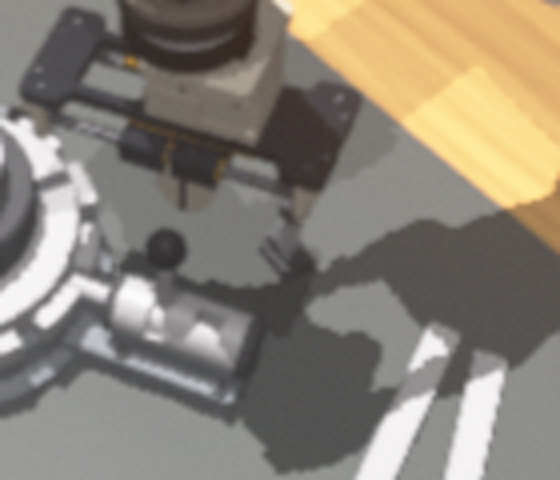

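```bash
python3 - <<'E'
from h import *
from cell import robot
for b in (-.16,-.165,-.17): print(b,proj('scene',h2w(HX,[b,0,.135])))
c=robot.get_calibration('wrist');C['w']=(c['mtx'],c['view'][:3])
print(w2h(ray('w',(200+204/2,100+144*250/480),.135)))
print(w2h(ray('scene',(331.75,212),.135)))
print('ref first', w2h(ray('scene',(342.75,216.5),.135)), w2h(ray('w1',(369,205),.135)))
E
```

```text
-0.16 [329.89258779 211.5656242 ]
-0.165 [331.76813615 212.25282985]
-0.17 [333.64778927 212.94153948]
[-1.64717164e-01  3.61659995e-05  1.35000000e-01]
[-0.16467444 -0.00066275  0.135     ]
ref first [-0.19429793  0.0005971   0.135     ] [-0.19279887 -0.00024066  0.135     ]
```

```bash
python3 - <<'E'
from h import *
from cell import robot
import cv2
c=robot.get_calibration('wrist');C['w']=(c['mtx'],c['view'][:3])
def P(u,v,z): return w2h(ray('w',(200+u/2,100+v*250/480),z)).round(4)
print('leg L/R',P(204,70,.072),P(237,70,.072)); print('barrel rear',P(36,105,.055),'front',P(322,105,.055))
print('slot rear end',P(99,110,.075))
b=cv2.imread("pics/wrist5.png")[115:215,205:375]; cv2.imwrite("pics/e5.png",cv2.resize(b,None,fx=4.7,fy=4.7,interpolation=cv2.INTER_CUBIC))
E
```

```text
leg L/R [-0.1696  0.0149  0.072 ] [-0.1583  0.0151  0.072 ]
barrel rear [-0.2352 -0.0004  0.055 ] front [-0.1269  0.0011  0.055 ]
slot rear end [-0.2059  0.0006  0.075 ]
```

View pics/e5.png

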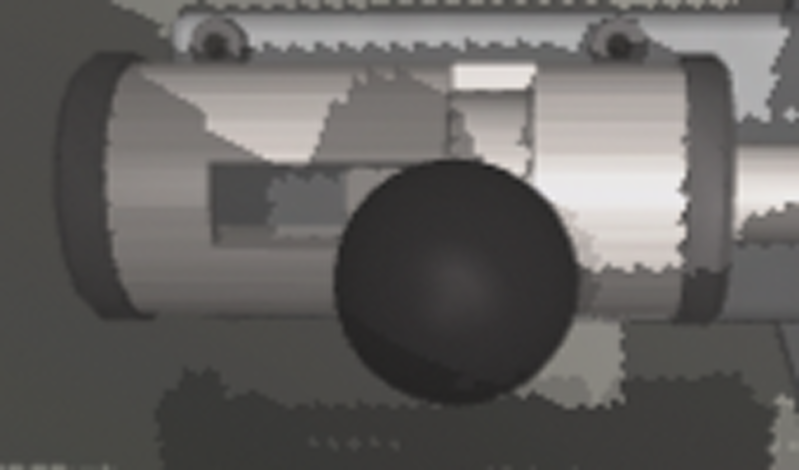

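>>> play_rows --moves '[[[-0.003, 0, -0.008, 0, -1], [0, -0.001, -0.008, 0, -1], [0, -0.001, -0.004, 0, -1], [0, 0, -0.004, 0, -1], [0, 0, -0.004, 0, -1], [0, 0, -0.004, 0, -1], [0, 0, -0.004, 0, -1], [0, 0, -0.004, 0, -1], [0, 0, -0.004, 0, -1], [0, 0, -0.004, 0, -1]]]'

```text
time: 10.55
tool_pos: [0.5592, 0.052, 0.1257]
tool_rot: [-1.703, 1.522, 1.888]
contact_force: [-1.3, -1.8, -2.4]
opening: 0.0004
```

```bash
python3 - <<'E'
from h import *
from cell import robot
import cv2
rep(robot)
for n in ["wrist"]:
    im=robot.read_camera(n); cv2.imwrite(f"pics/{n}6.png",im[:,:,::-1])
b=cv2.imread("pics/wrist6.png")[100:350,200:440];b=cv2.resize(b,(480,480))
cv2.imwrite("pics/d6.png",b)
E
```

```text
t 10.55 head [-0.1638  0.0024  0.1257] yaw -64.28 xax [-0.0154  0.0468 -0.9988] F [-1.3 -1.8 -2.4] Fh [ 1.  -1.9 -2.4]
```

View pics/d6.png

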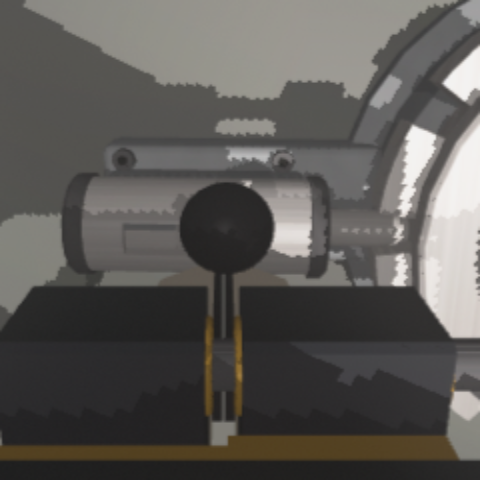

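>>> play_rows --moves '[[[0, 0, -0.004, 0, -1], [0, 0, -0.004, 0, -1], [0, 0, -0.004, 0, -1], [0, 0, -0.004, 0, -1], [0.001, 0, -0.004, 0, -1], [0.001, 0, -0.004, 0, -1], [0.001, 0, -0.004, 0, -1], [0.001, 0, -0.004, 0, -1], [0.001, 0, -0.003, 0, -1], [0.001, 0, -0.003, 0, -1]]]'

```text
time: 11.6
tool_pos: [0.5969, 0.071, 0.1194]
tool_rot: [-1.72, 1.521, 1.87]
contact_force: [-0.6, -1.2, 0.8]
opening: 0.0003
```

```bash
python3 - <<'E'
from h import *
from cell import robot
import cv2
rep(robot)
for n in ["wrist","scene"]:
    im=robot.read_camera(n); cv2.imwrite(f"pics/{n}7.png",im[:,:,::-1])
b=cv2.imread("pics/wrist7.png")[100:350,200:440];b=cv2.resize(b,(480,480))
cv2.imwrite("pics/d7.png",b)
a=cv2.imread("pics/scene7.png")[150:270,290:430]; a=cv2.resize(a,None,fx=4,fy=4,interpolation=cv2.INTER_CUBIC)
cv2.imwrite("pics/c7.png",a)
E
```

```text
t 11.6 head [-0.165   0.0445  0.1194] yaw -64.28 xax [-0.0148  0.0479 -0.9987] F [-0.6 -1.2  0.8] Fh [ 0.8 -1.   0.8]
```

View pics/d7.png

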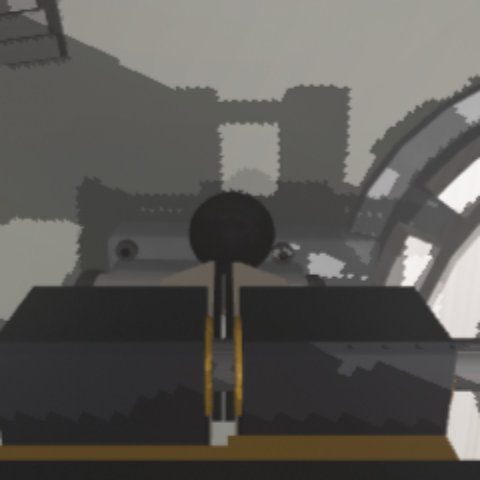

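View pics/c7.png

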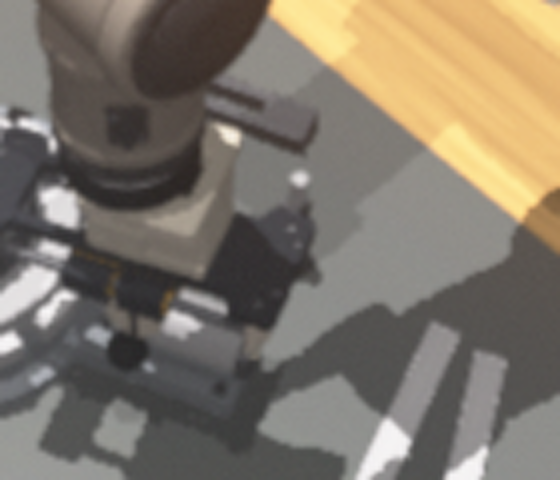

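>>> play_rows --moves '[[[-0.01, 0.001, 0, 0, -1], [-0.002, 0.001, -0.008, 0, -1], [0, 0.001, -0.01, 0, -1], [0, 0.001, -0.006, 0, -1], [0.004, 0, 0, 0, -1], [0.004, 0, 0, 0, -1], [0.003, 0, 0, 0, -1], [0.003, 0, 0, 0, -1], [0.003, 0, 0, 0, -1], [0.003, 0, 0, 0, -1]]]'

```text
time: 12.7
tool_pos: [0.6272, 0.08, 0.1159]
tool_rot: [-2.042, 1.52, 1.547]
contact_force: [3.3, 2.8, 4.2]
opening: 0.0005
```

```bash
python3 - <<'E'
from h import *
from cell import robot
rep(robot)
E
```

```text
t 12.7 head [-0.1603  0.0758  0.1159] yaw -64.3 xax [ 0.0012  0.0512 -0.9987] F [3.3 2.8 4.2] Fh [-1.1  4.1  4.2]
```

>>> play_rows --moves '[[[-0.008, 0, 0, 0, -1], [-0.002, 0, 0.006, 0, -1], [0, 0, 0.007, 0, -1], [0, 0, 0, 0, -1], [0, 0, 0, 0, -1], [0.003, 0, 0, 0, -1], [0.002, 0, 0, 0, -1], [0.002, 0, 0, 0, -1], [0.002, 0, 0, 0, -1], [0.002, 0, 0, 0, -1]]]'

```text
time: 13.7
tool_pos: [0.6137, 0.0737, 0.1143]
tool_rot: [-2.027, 1.52, 1.562]
contact_force: [2.5, 1.4, 4.8]
opening: 0.0005
```

```bash
python3 - <<'E'
from h import *
from cell import robot
import cv2
rep(robot)
for n in ["wrist","scene"]:
    im=robot.read_camera(n); cv2.imwrite(f"pics/{n}8.png",im[:,:,::-1])
b=cv2.imread("pics/wrist8.png")[100:350,200:440];b=cv2.resize(b,(480,480))
cv2.imwrite("pics/d8.png",b)
a=cv2.imread("pics/scene8.png")[150:270,290:430]; a=cv2.resize(a,None,fx=4,fy=4,interpolation=cv2.INTER_CUBIC)
cv2.imwrite("pics/c8.png",a)
E
```

```text
t 13.7 head [-0.1603  0.0609  0.1143] yaw -64.33 xax [ 4.000e-04  5.120e-02 -9.987e-01] F [2.5 1.4 4.8] Fh [-0.2  2.8  4.8]
```

View pics/d8.png

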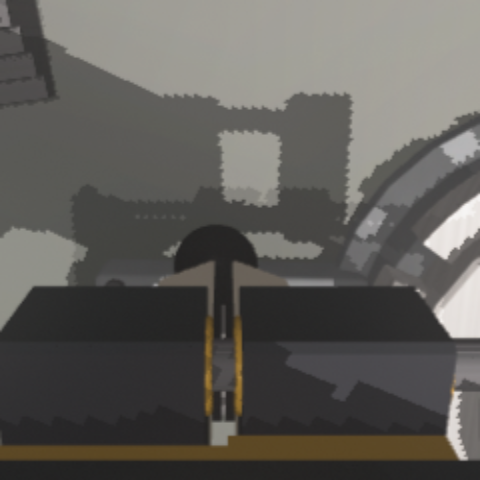

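View pics/c8.png

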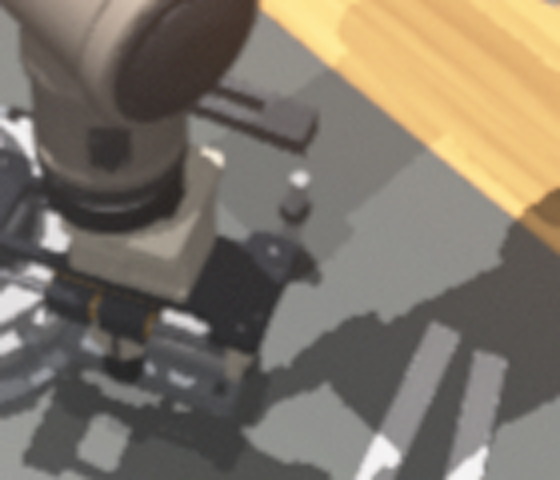

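>>> play_rows --moves '[[[0.003, 0, -0.002, 0, -1], [0.003, 0, -0.002, 0, -1], [0.003, 0, -0.002, 0, -1], [0.003, 0, -0.002, 0, -1], [0.003, 0, -0.002, 0, -1], [0.003, 0, -0.001, 0, -1], [0.002, 0, -0.001, 0, -1], [0.002, 0, -0.001, 0, -1], [0.002, 0, -0.001, 0, -1], [0.002, 0, 0, 0, -1]]]'

```text
time: 14.8
tool_pos: [0.6224, 0.0776, 0.1009]
tool_rot: [-1.887, 1.526, 1.704]
contact_force: [-3.3, -0.6, 16.9]
opening: 0.0006
```

```bash
python3 - <<'E'
from h import *
from cell import robot
rep(robot)
E
```

```text
t 14.8 head [-0.1602  0.0704  0.1009] yaw -64.2 xax [-0.0059  0.0439 -0.999 ] F [-3.3 -0.6 16.9] Fh [-0.9 -3.3 16.9]
```

>>> play_rows --moves '[[[-0.005, 0, 0, 0, -1], [-0.015, 0, 0, 0, -1], [-0.03, 0, 0, 0, -1], [-0.03, 0, 0, 0, -1], [-0.03, 0, 0, 0, -1], [0, -0.03, 0.03, 0, -1], [0, -0.03, 0.035, 0, -1], [0, -0.03, 0.035, 0, -1], [0, -0.02, 0.03, 0, -1], [0, 0, 0, 0, -1]]]'

```text
time: 15.8
tool_pos: [0.4478, 0.1155, 0.212]
tool_rot: [-1.452, 1.521, 2.139]
contact_force: [0.5, -0.4, -0.1]
opening: 0.0005
```

```bash
python3 - <<'E'
from h import *
from cell import robot
import cv2
s=rep(robot)
for n in ["wrist","scene","top"]:
    im=robot.read_camera(n); cv2.imwrite(f"pics/{n}9.png",im[:,:,::-1])
c=robot.get_calibration('wrist');C['w']=(c['mtx'],c['view'][:3])
for k in ('scene','top','w'): print(k,[proj(k,h2w(HX,[-.16,.08*np.sin(t),.055+.08*np.cos(t)])).round(1) for t in (.95,1.05,1.13)])
a=cv2.imread("pics/scene9.png")[150:270,290:430]; a=cv2.resize(a,None,fx=4,fy=4,interpolation=cv2.INTER_CUBIC)
cv2.imwrite("pics/c9.png",a)
E
```

```text
t 15.8 head [-0.2687 -0.0715  0.212 ] yaw -64.3 xax [-0.027   0.0423 -0.9987] F [ 0.5 -0.4 -0.1] Fh [ 0.6  0.3 -0.1]
scene [array([319.3, 239.5]), array([318.6, 242.2]), array([318.1, 244.3])]
top [array([304.8, 175.7]), array([304.3, 174.7]), array([304. , 174.1])]
w [array([453.6,  43.1]), array([451.,  39.]), array([448.7,  36.7])]
```

View pics/wrist9.png

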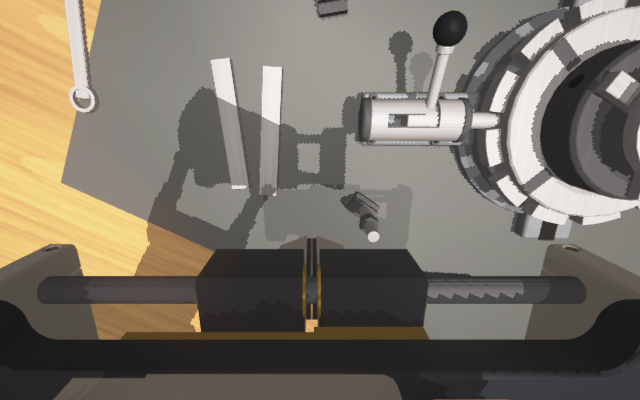

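View pics/c9.png

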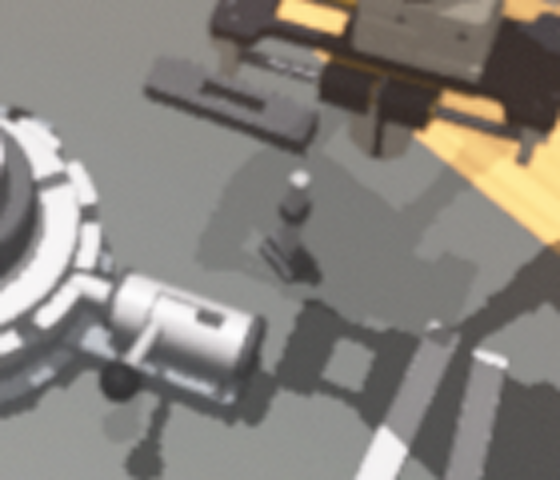

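```bash
python3 - <<'E'
import cv2
a=cv2.imread("pics/top9.png")[120:280,230:410]; cv2.imwrite("pics/t9.png",cv2.resize(a,None,fx=3.7,fy=3.7,interpolation=cv2.INTER_CUBIC))
E
```

```text
(no output)
```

View pics/t9.png

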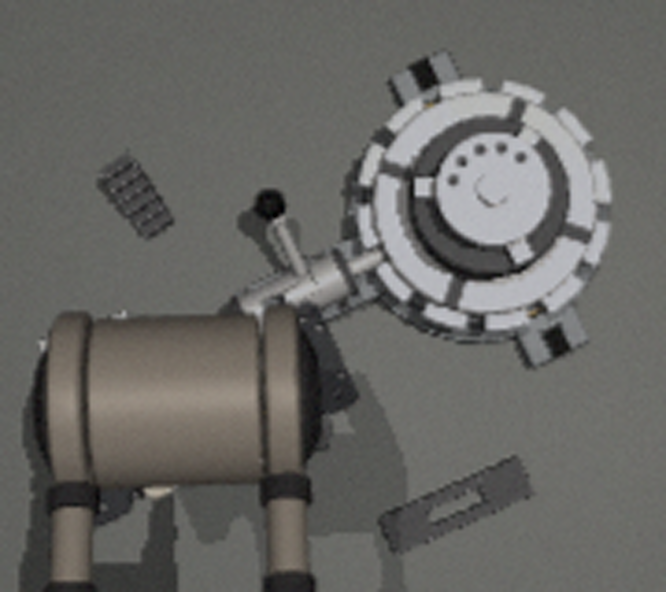

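```bash
python3 - <<'E'
from h import *
from cell import robot
p,f=tri([('top',(303.,175.4)),('scene',(320,245.2))]);print(w2h(p),f)
s=rep(robot);print(np.abs(s['qvel']).max())
print(robot.hand_in())
E
```

```text
[-0.1643624   0.07066227  0.08500655] [-0.01943578  0.01791957 -0.02154041 -0.00271634]
t 15.95 head [-0.2657 -0.0671  0.2125] yaw -64.38 xax [-0.0219  0.0423 -0.9989] F [ 0.3  0.1 -0. ] Fh [ 0.   0.3 -0. ]
0.026122447957061208
the job is handed in; nothing more can be done
None
```

The plunger is locked as far as my checks can tell, and the job was handed in at about 16 s. No verdict was reported.

**What I did:** With closed fingertips I pushed the ball forward until the bolt stopped (about 10 N). I then pushed the handle from the side round the corner, and pressed the ball down from above to the end stop of the short leg. The highest force I read was about 17 N, at that last stop. I then backed the arm off clear of everything.

**Last checks:**
- **Handle:** At the final stop the fingertips stood at z = 0.101 m. That puts the ball centre at about 88 mm, against 89 mm expected at 1.13 rad.
- **Ball position:** Afterwards the top and scene cameras placed the ball at (-164, 71, 85) mm in the head's frame, against the expected (-160, 72.5, 89).
- **Disagreement:** That x is about 4 mm short of home. I put it down to camera error, because the handle could not have turned into the short leg unless the bolt was home. The top view alone would fit about 1.05 rad, but its pixels are too coarse to decide (about 3 mm each).
- **Loose tooling:** I felt no contact with any of it. The step block and strap look unmoved in the last top picture. The stud and the two bars look in place in the other final views. I did not check the mill holder, the 1-2-3 block or the wrench for movement.

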